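Hang the loaded weigh pan on the spring scale

TASK

Weigh the jar: lift the weigh pan by its red grip with the jar standing in it, hang the bend of its bail in the saddle of the spring scale's hook and let go, so that the pan hangs freely from the scale with the jar still standing in it. The jar's weight is unknown and off-centre: ease the load slowly onto the spring until the scale carries all of it before you let go, so that the hook neither drops nor springs up, and never force the hook far beyond where the load itself takes it. Leave the other things on the counter alone.

Things in the scene. Friction and masses are not known exactly. Their poses are not given: they have to be found in the camera images.
- pan_grip (a point): centre of the weigh pan's red upright grip: a plate 36 mm along the pan's x, 12 mm thick along its y, 40 mm tall; pinch its broad faces (close along y) from above. Axes as the pan's: z up, y along the bail. It is 199 mm above the pan's underside and 46 mm above point bail_bend.
- bail_bend (a point): bend of the pan's bail, which must lie in the hook: a 6 mm round steel rod, roof-shaped in the pan's y-z plane, falling at 32 degrees to both sides of this point (on the rod's axis, 153 mm above the pan's underside, over its middle) to legs at y = +-53.5 mm. A 6 mm rod leads straight up to the grip, whose lower edge is 26 mm above this point. Axes as the pan's.
- weigh_pan: loose shallow aluminium tray 130 (x) by 110 (y) mm, rim 18 mm high, floor 4 mm thick, with steel bail and red grip, 219 mm tall in all, 150 g; origin under the tray's centre. The scale's arm passes along x through the window between the jar's lid (98 mm above the underside) and the bail. It may hang either way round.
- jar_center (a point): centre (half-way up) of the olive jar with yellow lid, 65 mm diameter, 94 mm tall, that stands loose in the pan, 14 to 26 mm off the pan's middle towards the pan's -x. Its mass is not known (about 0.12 to 0.7 kg). Carried by the grip or hung, the pan therefore wants to tip its -x side down, up to about 13 degrees; let it.
- scale: the spring scale, fixed to the counter: grey foot 110 mm (x) by 180 mm (y), upright column 36 by 64 mm, 300 mm tall, and a steel arm of 8 mm round bar that points from the column to the scale's -x. Origin under the column's centre, x from the hook to the column, z up.
- hook_seat (a point): where the bail's bend lies when hung: in a 45 degree V saddle near the arm's end, 130 mm to the scale's -x of the column's axis, 245 mm above the counter unloaded; sinks with the hook; scale's axes. The arm is 10 mm higher than this towards the column; the upturned tip ends 20 mm to -x and 14 mm higher. Bring the bail, lying along the scale's y, over the tip along +x, then lower.
- scale_hook (a joint): how far the hook has sunk, in m: 0 with no load, held up by a spring of 150 N/m (about 6.5 mm for every 100 g, up to 90 mm), with little damping. Fully hung, the load sinks it 17 to 56 mm. More than 75 mm overloads the scale.
- jam: jar of jam, red lid, 75 mm diameter, 92 mm tall, loose bystander; origin under its centre
- honey: jar of honey, yellow lid, 68 mm diameter, 112 mm tall, loose bystander; origin under its centre
- calculator: desk calculator, 142 by 100 by 19 mm, loose bystander; origin under its centre
Things that resemble listed ones, but are neither listed nor needed, are in the scene too. What is shaped like the part that bears jar_center but black or purple is not meant.

How it is judged:
By the outcome, as a careful person would: the job done as asked, in the order asked, and still so for the second after the job is handed in, with the robot touching nothing.
It also fails if it takes over 58 s, if anything falls off the work surface, if the arm or the gripper's body presses on something with over 40 N, if the wrist force passes 120 N, or if a joint passes its speed limit or range.

ROBOT

A 7-joint arm with a two-finger parallel gripper is mounted at the origin on a cart in front of the work surface, level with it; the furniture and walls round the work are solid. World frame = base frame: x ahead of the robot, y to its left, z up, the work surface at z = 0. Lengths are in m, angles in degrees, forces in N, time in s.
With the tool pointing down it reaches from about 0.425 to 0.95 m from the base axis. Payload 16.7 kg.
Tool frame: the origin (TCP) lies at the very end of the fingers, on their centre line; the grasp point (between the pads) lies 19 mm behind it; z points along the fingers, y is the line along which they close (so a half turn about z gives the same grasp; the last joint's range is limited). The gripper opens to 94 mm and grips with 3 to 60 N. Pads are 16 mm wide; open, the fingers measure 119 mm over their backs; the gripper's body (75 mm by 177 mm) begins 78 mm behind the grasp point.
Start: joints at [-81.274, 24.414, 4.234, 92.017, -1.954, 63.644, -3.845], TCP at [0.201, 0.644, 0.205] pointing down, gripper open.
Joint ranges: [-163.25, 163.25], [-28.42, 122.38], [-70.27, 78.77], [12.13, 141.07], [-58.53, 238.53], [9.26, 117.41], [-156.51, 156.51]. Speed limits (degrees/s): [108.29, 108.29, 136.94, 136.94, 172.46, 172.46, 172.46].

INTERFACE

Orientations are given as [roll, pitch, yaw] about the fixed x, y, z axes, in that order (R = Rz(yaw) Ry(pitch) Rx(roll)).
In Python, from bench import sense, viewer, ticket gives the robot as it stands.
- The arm moves only by the shell command python3 -m inch 'ROWS' [OPENING] [FORCE]. ROWS is JSON, a list of rows, each a list of 2 entries, a list of its own where there are three numbers: the shift along the tool's x, y, z as a fraction of full scale, then the turn about the tool's z as a fraction of full scale. A call has exactly 8 rows; each row shifts and turns the commanded pose from where the row before left it, along the tool's axes as they then stand; what a row does not reach is not made up. Full scale, the value 1, is 25 mm for a shift and 0.12 rad for a turn. A row lasts 1/8 s, in which the tool goes at most 62.5 mm and 10.7 degrees, less where a joint would pass 70% of its speed; a pose out of reach is approached as far as the arm can. A call with a number of a shift or a turn outside -1 to 1 is refused whole. A call with a gripper value outside its range is refused whole. OPENING is the closure, from 0 (fully open) to 1 (shut), set as the call begins (- or left out, the last holds). The fingers move at their own pace and stop on an object; FORCE is the grip in N (left out, the last holds). Time passes only in rows, so rows that do not move let the fingers close, or fill a call up. It gives the time, the measured TCP pose, the force, the opening and the grip force at its end, in the units of the state.
- sense(): the state, without advancing time (a new reading comes with each control period).
- viewer.snapshot(name): name is "scene" or "side" or "wrist"; returns (picture, depth): 384x512x3 uint8, red, green, blue; 384x512 float32, m along the optical axis (not along the pixel's ray), 0 where there is no reading.
- viewer.camera_model(name): a dict with "fx", "fy", "cx", "cy" (pixels), "origin" and "attitude" of the camera in the world. Camera axes: x right, y up, looking along -z (the intrinsics and any distortion apply to the point x, -y, -z); pixel columns grow to the right and rows downward; lengths in m; the calibration is good to about 2 mm. A picture is of the moment at which its call begins: read the wrist's pose just before it. camera_model takes no time and is no camera call; for the wrist camera it gives the pose at the moment of the call.
- ticket.hand_in(): hands the job in; it is judged then, once.
Trained networks look in the newest picture that a camera, given by its name, has taken for a name from the list of things; names that differ only in an ending like _2 or _b are one class to them, and where a whole thing is asked for, a point or a joint stands for the part that bears it (a point fixed in the world has none). Each returns a list of dicts, best first, with "p" (0 to 1); they miss things now and then, are a little off and sometimes report something else, mostly with a low value. They report only what shows in the picture. A call takes as long as a camera call. They do not tell look-alikes from the thing itself.
- viewer.search_frame(camera, thing): "point" ([column, row] in pixels, amid what is visible of it).
- viewer.regions_of(camera, thing): "mask" (384x512 bool, what is visible of it) and "point" ([column, row] in pixels, amid what is visible of it).
The state is a dict: "clock": time; "qpos": joint angles; "joint_velocities": joint speeds; "tau": joint torques, N m; "tool_pos": TCP position; "eef_rot": TCP orientation; "ft_force": force on the tool from outside, world axes, zero at the start; "ft_torque": the same for the moment, N m; "finger_gap": finger opening in m; "gripper_force": force on a finger pad.
Only numpy, scipy, OpenCV 4.12 (cv2) and the standard library are available. Lean on these libraries where they do the work, as an engineer would, in place of code of your own. Each camera call takes 0.05 s, during which the arm holds its last target. There are 200 camera calls.

## Working session

There is one attempt and no reset: what is moved stays moved. The work goes in short steps, Python scripts to look and compute and a shell command to move; the robot and the scene stay as the last step left them, time stands still between calls to the robot, and variables do not carry over. Pictures are saved under pics/ and viewed, at most 10 in all, crops included, and the job is handed in when it is done.

```bash
mkdir -p pics; ls
cat > h.py <<'E'
import numpy as np, cv2
from scipy.spatial.transform import Rotation as R
from bench import sense, viewer, ticket
def rot(a):
    a=np.array(a,float)
    return a if a.shape==(3,3) else (R.from_euler('xyz',a,degrees=True).as_matrix() if a.shape==(3,) else R.from_quat(a).as_matrix())
def cloud(cam,depth):
    m=viewer.camera_model(cam); v,u=np.mgrid[0:384,0:512]
    P=np.stack([(u-m['cx'])/m['fx']*depth,-(v-m['cy'])/m['fy']*depth,-depth],-1)
    return P@rot(m['attitude']).T+np.array(m['origin'])
def pix(cam,p):
    m=viewer.camera_model(cam); c=rot(m['attitude']).T@(np.array(p)-np.array(m['origin']))
    return m['cx']+m['fx']*c[0]/-c[2], m['cy']+m['fy']*c[1]/c[2]
E
cat > a.py <<'E'
from h import *
s=sense(); print(s)
for c in ['scene','side']:
    print(viewer.camera_model(c))
ims=[]
for c in ['scene','side']:
    im,d=viewer.snapshot(c); P=cloud(c,d); np.savez('/tmp/'+c,im=im,d=d,P=P)
    cv2.imwrite(f'pics/{c}0.png',im[...,::-1])
    for t in ['pan_grip','weigh_pan','jar_center','scale','hook_seat','jam','honey','calculator']:
        for r in viewer.search_frame(c,t)[:4]:
            u,v=map(int,np.round(r['point'])); print(c,t,round(r['p'],2),u,v,P[v,u].round(3))
E
python3 a.py
```

```text
pics
{'clock': 0.0, 'qpos': array([-81.27218643,  24.44930249,   4.22896388,  92.0525609 ,
        -1.95340204,  63.64148335,  -3.84439587]), 'joint_velocities': array([ 0.0556839 ,  0.09150953,  0.05984522, -0.09599789, -0.02191725,
        0.08698594,  0.00530163]), 'tau': array([-5.33485163e-04, -9.35828590e+01,  3.66587676e+00, -4.54201019e+01,
       -4.89632261e-02,  2.03732494e-02,  1.50533142e-04]), 'tool_pos': array([0.20053315, 0.64407174, 0.20477596]), 'eef_rot': array([-1.79928880e+02,  4.61229902e-03,  1.62707122e+02]), 'ft_force': array([ 0.01505693, -0.15401408, -0.39766063]), 'ft_torque': array([-0.01648821, -0.00766448,  0.07606566]), 'gripper_force': 0.0, 'finger_gap': 0.09347675009484396}
{'fx': 363.94667928520096, 'fy': 363.94667928520096, 'cx': 253.07821387644245, 'cy': 190.35565485957005, 'origin': array([ 0.04164272, -0.5023179 ,  0.87211156]), 'attitude': array([ 42.16045884,  -1.05340253, -53.08504572])}
{'fx': 428.4576265370868, 'fy': 428.4576265370868, 'cx': 254.13534868790686, 'cy': 185.6714139704804, 'origin': array([0.52976344, 0.90137707, 0.94281364]), 
[... 463 characters left out ...]
2]
scene jam 0.15 210 149 [0.664 0.118 0.103]
scene honey 0.89 323 211 [ 0.676 -0.287  0.088]
scene calculator 0.91 352 279 [ 0.58  -0.441  0.015]
scene calculator 0.59 265 244 [ 0.504 -0.213  0.061]
side pan_grip 0.96 270 209 [ 0.53  -0.132  0.077]
side weigh_pan 0.75 273 206 [ 0.52  -0.162  0.065]
side jar_center 0.85 250 180 [ 0.599 -0.294  0.072]
side jar_center 0.74 280 205 [ 0.498 -0.158  0.073]
side jar_center 0.58 264 237 [ 0.547 -0.012  0.071]
side hook_seat 0.72 227 219 [0.634 0.121 0.257]
side hook_seat 0.5 267 209 [ 0.54  -0.221  0.002]
side honey 0.69 220 183 [ 0.698 -0.256  0.087]
side honey 0.49 268 208 [ 0.537 -0.224  0.004]
side calculator 0.57 260 170 [ 0.567 -0.429  0.02 ]
```

Run:
```python
import cv2,numpy as np
a=cv2.imread('pics/scene0.png')[80:320,150:420]; b=cv2.imread('pics/side0.png')[120:300,170:350]
a=cv2.resize(a,(450,400),interpolation=3); b=cv2.resize(b,(350,350),interpolation=3)
b=cv2.copyMakeBorder(b,0,50,0,0,0); cv2.imwrite('pics/c0.png',np.hstack([a,b]))
```

```text
(no output)
```

View pics/c0.png

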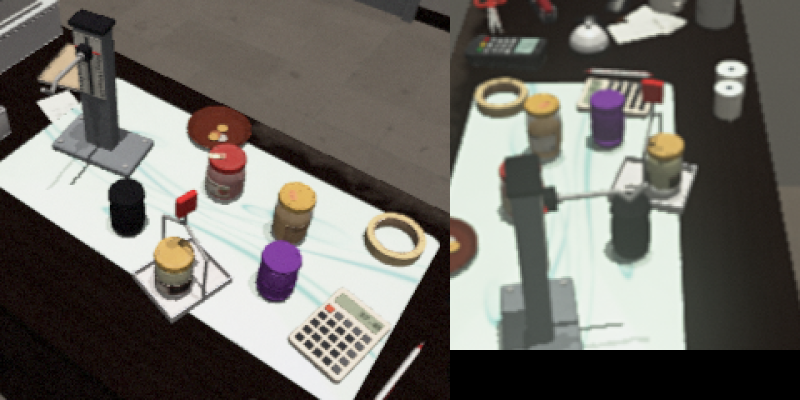

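The crop shows three jars of this shape. The one in the pan has a yellow lid, at scene px (253,236), and it fits the description. The black (225,202) and purple (317,241) ones are look-alikes, and honey is at (323,211). The red grip is at about (262,202), and the scale's arm points roughly towards world -x.

```bash
cat > b.py <<'E'
from h import *
for c in ['scene','side']:
    z=np.load('/tmp/'+c+'.npz'); im,P,d=z['im'].astype(int),z['P'],z['d']
    ok=d>0
    reg=ok&(P[...,0]>.38)&(P[...,0]<.68)&(P[...,1]>-.33)&(P[...,1]<-.08)
    red=(im[...,0]>120)&(im[...,1]<60)&(im[...,2]<60)&reg&(P[...,2]>.12)
    p=P[red]; print(c,'grip',len(p),p.mean(0).round(4),p.min(0).round(3),p.max(0).round(3))
    if len(p)>5:
        r=cv2.minAreaRect((p[:,:2]*1000).astype(np.float32)); print(r)
        u,s,vt=np.linalg.svd(p-p.mean(0)); print('normal',vt[2].round(3),s)
    pan=reg&(P[...,2]>.008)&(P[...,2]<.024); 
    n,l,st,ce=cv2.connectedComponentsWithStats(pan.astype(np.uint8))
    for i in range(1,n):
        if st[i,4]>40:
            q=P[l==i]; print('pan',len(q),cv2.minAreaRect((q[:,:2]*1000).astype(np.float32)))
    lid=reg&(P[...,2]>.085)&(P[...,2]<.106)
    n,l,st,ce=cv2.connectedComponentsWithStats(lid.astype(np.uint8))
    for i in range(1,n):
        if st[i,4]>40:
            q=P[l==i]; print('lid',len(q),np.median(q,0).round(3),cv2.minEnclosingCircle((q[:,:2]*1000).astype(np.float32)))
    sc=ok&(P[...,0]>.5)&(P[...,0]<.95)&(P[...,1]>-.05)&(P[...,1]<.35)
    for nm,lo,hi in [('top',.29,.31),('foot',.006,.04),('arm',.235,.28)]:
        q=P[sc&(P[...,2]>lo)&(P[...,2]<hi)]
        if len(q): print(nm,len(q),q.min(0).round(3),q.max(0).round(3),cv2.minAreaRect((q[:,:2]*1000).astype(np.float32)))
        if nm=='arm':
            q=q[np.argsort(q[:,0])]; print(q[::max(1,len(q)//25)].round(3).tolist())
E
python3 b.py
```

```text
scene grip 28 [ 0.5153 -0.1882  0.2189] [ 0.5   -0.194  0.216] [ 0.531 -0.181  0.223]
((515.272705078125, -188.2458038330078), (7.876557350158691, 31.070051193237305), 75.55867004394531)
normal [ 0.079  0.092 -0.993] [0.05098345 0.01365971 0.00816441]
pan 293 ((516.8865966796875, -187.67514038085938), (111.48296356201172, 131.0919952392578), 74.3150634765625)
lid 434 [ 0.494 -0.184  0.098] ((495.86236572265625, -181.9879150390625), 33.524505615234375)
lid 295 [ 0.593 -0.312  0.095] ((596.6109619140625, -318.91363525390625), 32.709049224853516)
top 289 [0.65  0.093 0.29 ] [0.702 0.168 0.304] ((676.26416015625, 130.02346801757812), (45.89031982421875, 73.28223419189453), 7.662847995758057)
foot 1804 [ 0.5   -0.05   0.006] [0.927 0.349 0.04 ] ((713.427978515625, 147.64315795898438), (410.30450439453125, 412.8931579589844), 2.649564743041992)
arm 433 [0.526 0.096 0.235] [0.699 0.159 0.28 ] ((613.1657104492188, 129.19485473632812), (61.99296188354492, 173.35028076171875), 87.99826049804688)
[[0.526, 0.104, 0.256], [0.541, 0.103, 0.247], [0.559, 0.109, 0.246], [0.574, 0.111, 0.256], [0.594
[... 1701 characters left out ...]
167 0.28 ] ((613.2410888671875, 121.33443450927734), (171.5442657470703, 41.31755447387695), 22.235151290893555)
[[0.527, 0.105, 0.26], [0.537, 0.109, 0.247], [0.552, 0.113, 0.244], [0.564, 0.113, 0.257], [0.576, 0.114, 0.248], [0.593, 0.119, 0.256], [0.605, 0.119, 0.256], [0.62, 0.12, 0.25], [0.634, 0.128, 0.254], [0.64, 0.133, 0.265], [0.643, 0.125, 0.264], [0.647, 0.134, 0.266], [0.65, 0.13, 0.262], [0.653, 0.153, 0.254], [0.655, 0.155, 0.263], [0.656, 0.157, 0.27], [0.659, 0.157, 0.258], [0.663, 0.159, 0.272], [0.665, 0.16, 0.238], [0.669, 0.16, 0.254], [0.672, 0.162, 0.275], [0.675, 0.16, 0.238], [0.678, 0.162, 0.278], [0.681, 0.162, 0.271], [0.684, 0.162, 0.237], [0.688, 0.161, 0.252]]
```

```bash
python3 -m inch '[[[-0.86,-0.76,-0.58],0],[[-0.86,-0.76,-0.58],0],[[-0.86,-0.76,-0.58],0],[[-0.86,-0.76,-0.58],0],[[-0.86,-0.76,-0.58],0],[[-0.86,-0.76,-0.58],0],[[-0.86,-0.76,-0.58],0],[[-0.86,-0.76,-0.58],0]]' 0; python3 -m inch '[[[-0.86,-0.76,0],0],[[-0.86,-0.76,0],0],[[-0.86,-0.76,0],0],[[-0.86,-0.76,0],0],[[-0.86,-0.76,0],0],[[-0.86,-0.76,0],0],[[-0.86,-0.76,0],0],[[-0.86,-0.76,0],0]]'
```

```text
clock: 1.9
tool_pos: [0.3203, 0.4469, 0.3223]
eef_rot: [180.0, -0.0, 162.7]
ft_force: [0.1, 0.2, -0.3]
finger_gap: 0.094
gripper_force: 0.0
clock: 2.9
tool_pos: [0.4392, 0.2506, 0.3218]
eef_rot: [180.0, -0.0, 162.7]
ft_force: [-0.2, 0.7, 0.3]
finger_gap: 0.0941
gripper_force: 0.0
```

```bash
python3 -m inch '[[[-0.5,-0.98,0],0],[[-0.5,-0.98,0],0],[[-0.5,-0.98,0],0],[[-0.5,-0.98,0],0],[[-0.5,-0.98,0],0],[[-0.5,-0.98,0],0],[[-0.5,-0.98,0],0],[[-0.5,-0.98,0],0]]'; python3 -m inch '[[[-0.5,-0.98,0],0],[[-0.5,-0.98,0],0],[[-0.5,-0.98,0],0],[[-0.5,-0.98,0],0],[[-0.5,-0.98,0],0],[[-0.5,-0.98,0],0],[[-0.5,-0.98,0],-0.2],[[-0.5,-0.98,0],0]]'
cat > w.py <<'E'
from h import *
s=sense(); print(s['tool_pos'].round(4),s['eef_rot'].round(2),s['qpos'].round(1))
im,d=viewer.snapshot('wrist'); P=cloud('wrist',d); cv2.imwrite('pics/w1.png',im[...,::-1])
i=im.astype(int); red=(i[...,0]>110)&(i[...,1]<60)&(i[...,2]<60)&(P[...,2]>.19)&(P[...,2]<.24)&(d>0)
p=P[red]; print(len(p),p.mean(0).round(4)); 
if len(p): print(cv2.minAreaRect((p[:,:2]*1000).astype(np.float32)), np.percentile(p[:,2],[5,50,95]))
E
python3 w.py
```

```text
clock: 3.9
tool_pos: [0.4758, 0.0338, 0.3218]
eef_rot: [180.0, -0.0, 162.7]
ft_force: [0.1, 0.2, -0.2]
finger_gap: 0.0942
gripper_force: 0.0
clock: 4.9
tool_pos: [0.5136, -0.1828, 0.3218]
eef_rot: [180.0, 0.0, 164.1]
ft_force: [1.1, 0.4, 0.0]
finger_gap: 0.0938
gripper_force: 0.0
[ 0.5136 -0.1828  0.3218] [1.7996e+02 1.0000e-02 1.6411e+02] [-27.2   8.1  45.4 102.   -6.1  72.4  93.9]
10 [ 0.5316 -0.195   0.2196]
((531.6590576171875, -195.03292846679688), (3.1378934383392334, 2.8422861099243164), 76.39282989501953) [0.21866247 0.21956298 0.22046678]
```

View pics/w1.png

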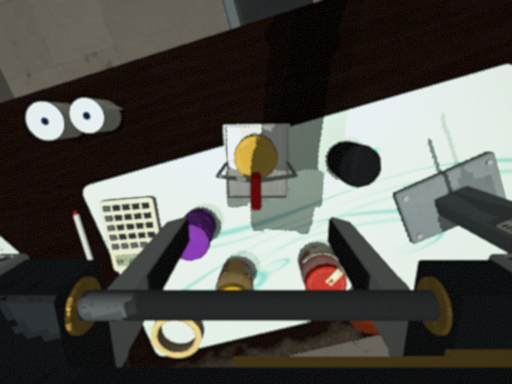

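The red grip shows at (256,190), darkened by shadow, over the tray with the yellow-lidded jar at (256,155). I'll relax the colour threshold and measure again.

```bash
sed -i 's/red=.*/red=(i[...,0]>50)\&(i[...,1]<.4*i[...,0])\&(i[...,2]<.4*i[...,0])\&(P[...,2]>.21)\&(P[...,2]<.235)\&(d>0)/; s/pics\/w1/pics\/w2/' w.py; python3 w.py
```

```text
[ 0.5136 -0.186   0.3219] [-1.7996e+02  5.0000e-02  1.6396e+02] [-27.    8.2  45.6 101.9  -6.1  72.4  94.1]
278 [ 0.5147 -0.1845  0.2191]
((516.4013671875, -184.9799041748047), (9.376526832580566, 34.35271453857422), 73.83879852294922) [0.21623236 0.21943169 0.22084462]
```

```bash
python3 -m inch '[[[-0.06,0,0.9],0],[[-0.05,0,0.9],0],[[0,0,0.9],0],[[0,0,0.9],0],[[0,0,0.8],0],[[0,0,0.5],0],[[0,0,0.3],0],[[0,0,0.2],0]]'; python3 -m inch '[[[0,0,0],0],[[0,0,0],0],[[0,0,0],0],[[0,0,0],0],[[0,0,0],0],[[0,0,0],0],[[0,0,0],0],[[0,0,0],0]]' 1 40; python3 -m inch '[[[0,0,-0.1],0],[[0,0,-0.1],0],[[0,0,-0.1],0],[[0,0,-0.1],0],[[0,0,-0.1],0],[[0,0,-0.1],0],[[0,0,-0.2],0],[[0,0,-0.2],0]]'
```

```text
clock: 6.0
tool_pos: [0.5166, -0.1824, 0.1865]
eef_rot: [180.0, 0.0, 164.1]
ft_force: [-0.3, 0.1, -0.2]
finger_gap: 0.0942
gripper_force: 0.0
clock: 7.0
tool_pos: [0.5164, -0.1826, 0.1865]
eef_rot: [-180.0, 0.0, 164.1]
ft_force: [-1.6, -2.3, 1.6]
finger_gap: 0.0174
gripper_force: 1.0
clock: 8.0
tool_pos: [0.5165, -0.1825, 0.2119]
eef_rot: [-180.0, 0.0, 164.1]
ft_force: [0.0, 0.1, -6.9]
finger_gap: 0.0119
gripper_force: 40.0
```

```bash
python3 -m inch '[[[0,0,-0.4],0],[[0,0,-0.6],0],[[0,0,-0.8],0],[[0,0,-0.9],0],[[0,0,-0.9],0],[[0,0,-0.8],0],[[0,0,-0.6],0],[[0,0,-0.3],0]]'
python3 - <<'E'
from h import *
s=sense();print(s['ft_force'],s['ft_torque'],s['qpos'].round(1))
im,d=viewer.snapshot('scene'); im2,d2=viewer.snapshot('side')
a=im[60:300,140:360];b=im2[60:300,180:400]
cv2.imwrite('pics/c1.png',cv2.resize(np.hstack([a,b]),(792,432),interpolation=3)[...,::-1])
E
```

```text
clock: 9.0
tool_pos: [0.5166, -0.1825, 0.345]
eef_rot: [180.0, 0.1, 164.1]
ft_force: [0.3, 0.3, -6.9]
finger_gap: 0.0118
gripper_force: 40.0
[ 0.31072654  0.25725792 -6.86499784] [-0.04672424 -0.14459724 -0.05650175] [-27.7   7.5  45.8  99.7  -5.6  75.1  93.3]
```

View pics/c1.png

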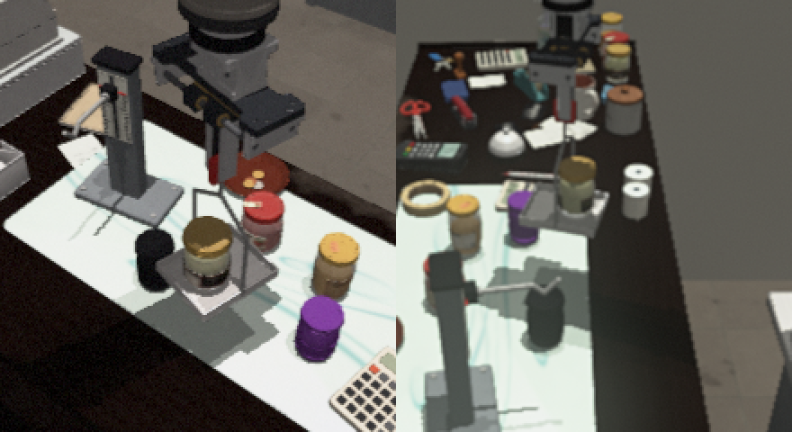

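The pan is lifted, with the jar standing in it and only slightly tilted. Next I swing it to the hook's -x side.

```bash
python3 -m inch '[[[0.15,0.3,0],-0.1],[[0.15,0.5,0],-0.2],[[0.15,0.7,0],-0.25],[[0.15,0.8,0],-0.25],[[0.15,0.8,0],-0.25],[[0.15,0.8,0],-0.25],[[0.15,0.8,0],-0.25],[[0.15,0.8,0],-0.25]]'; python3 -m inch '[[[0.15,0.8,0],-0.25],[[0.15,0.8,0],-0.25],[[0.15,0.8,0],-0.25],[[0.15,0.8,0],-0.25],[[0.15,0.8,0],-0.25],[[0.15,0.7,0],-0.25],[[0.15,0.5,0],-0.24],[[0.15,0.4,0],-0.1]]'
cat > m.py <<'E'
import sys
from h import *
s=sense();print(s['tool_pos'].round(4),s['eef_rot'].round(2),s['ft_force'].round(2),s['ft_torque'].round(3))
k=sys.argv[1]
out=[]
for c in ['scene','side']:
    im,d=viewer.snapshot(c); P=cloud(c,d); np.savez('/tmp/'+c+k,im=im,d=d,P=P)
    th=np.radians(9.5); X=np.array([np.cos(th),np.sin(th)]);Y=np.array([-X[1],X[0]])
    o=np.array([.548,.110]); q=P[...,:2]-o; a,b=q@X,q@Y; z=P[...,2]; ok=d>0
    # arm points: near b=0, a in -0.03..0.08
    m=ok&(abs(b)<.02)&(a>-.04)&(a<.085)&(z>.18)&(z<.275)
    for lo in np.arange(-.035,.085,.01):
        n=m&(a>=lo)&(a<lo+.01)
        if n.sum()>1: print(c,'arm a',round(lo+.005,3),'b',b[n].mean().round(4),'z',z[n].mean().round(4),z[n].max().round(4),n.sum())
    u,v=map(int,pix(c,[.54,.1,.28])); u0=max(0,min(512-110,u-55)); v0=max(0,min(384-110,v-55))
    out.append(cv2.resize(im[v0:v0+110,u0:u0+110],(396,396),interpolation=cv2.INTER_CUBIC)); print(c,u0,v0)
cv2.imwrite(f'pics/m{k}.png',np.hstack(out)[...,::-1])
E
python3 m.py 1
```

```text
clock: 10.1
tool_pos: [0.5116, -0.0403, 0.344]
eef_rot: [-180.0, 0.0, 176.6]
ft_force: [-0.2, -0.0, -7.1]
finger_gap: 0.012
gripper_force: 40.0
clock: 11.1
tool_pos: [0.4771, 0.0972, 0.344]
eef_rot: [-180.0, -0.0, -170.8]
ft_force: [-0.4, 0.2, -5.5]
finger_gap: 0.0117
gripper_force: 40.0
[0.4771 0.0972 0.344 ] [-1.7999e+02 -1.0000e-02 -1.7083e+02] [-0.38  0.15 -5.51] [ 0.008 -0.052 -0.014]
scene arm a -0.02 b -0.0036 z 0.257 0.2603 9
scene arm a -0.01 b -0.0036 z 0.2485 0.2568 10
scene arm a 0.0 b -0.0036 z 0.2411 0.2461 11
scene arm a 0.01 b -0.003 z 0.2488 0.2546 14
scene arm a 0.02 b -0.0032 z 0.2549 0.2574 10
scene arm a 0.03 b -0.0026 z 0.254 0.2568 6
scene arm a 0.04 b -0.0028 z 0.2537 0.256 8
scene arm a 0.05 b -0.002 z 0.2543 0.2573 9
scene arm a 0.06 b -0.0028 z 0.2544 0.256 7
scene arm a 0.07 b -0.0017 z 0.2545 0.2567 9
scene arm a 0.08 b -0.0023 z 0.2545 0.2564 6
scene 123 70
side arm a -0.02 b -0.0 z 0.2565 0.2594 12
side arm a -0.01 b 0.0005 z 0.2501 0.2574 17
side arm a 0.0 b 0.0002 z 0.2406 0.2455 15
side arm a 0.01 b 0.0004 z 0.2473 0.2544 15
side arm a 0.02 b -0.0003 z 0.2533 0.2562 13
side arm a 0.03 b -0.0007 z 0.2529 0.258 15
side arm a 0.04 b 0.0009 z 0.2545 0.2571 12
side arm a 0.05 b -0.0004 z 0.2535 0.2569 15
side arm a 0.06 b 0.0004 z 0.2539 0.2573 13
side arm a 0.07 b 0.0002 z 0.2541 0.2577 15
side arm a 0.08 b 0.0007 z 0.2534 0.2569 14
side 210 151
```

View pics/m1.png

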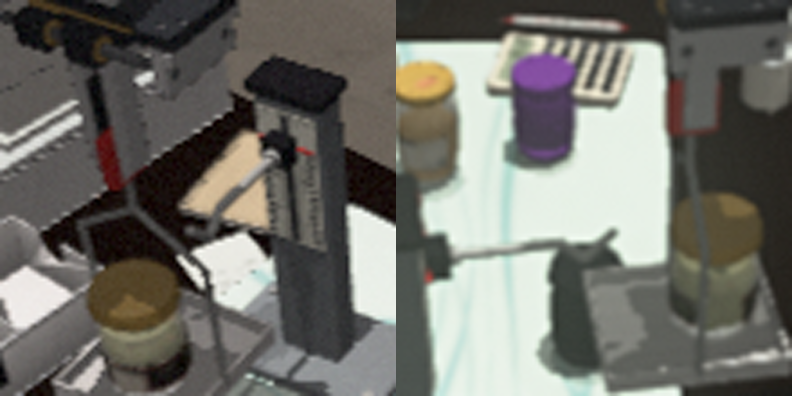

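The pan is at the hook's -x side and level. The V saddle is visible, at scene crop (205,232), and the bail is seen end-on. Next I measure the bail bend itself.

```bash
cat > n.py <<'E'
import sys
from h import *
k=sys.argv[1]; t=np.array(eval(sys.argv[2]))
th=np.radians(9.5); X=np.array([np.cos(th),np.sin(th)]);Y=np.array([-X[1],X[0]])
for c in ['scene','side']:
    f=np.load('/tmp/'+c+k+'.npz'); P,d=f['P'],f['d']; q=P[...,:2]-t[:2]; a,b,z=q@X,q@Y,P[...,2]-t[2]
    m=(d>0)&(abs(a)<.03)&(abs(b)<.06)&(z>-.1)&(z<.0)
    for lo in np.arange(-.09,0,.006):
        n=m&(z>=lo)&(z<lo+.006)
        if n.sum(): print(c,'z',round(lo+.003,3),[(round(1e3*x),round(1e3*y)) for x,y in zip(a[n],b[n])][:9])
    # roof apex via right side fit
    n=m&(z<-.035)&(z>-.07)
    for sgn in (1,-1):
        w=n&(sgn*b>.008)
        if w.sum()>4: print('fit',sgn,np.polyfit(b[w],z[w],1),'a',np.median(a[w]),w.sum())
E
python3 n.py 1 '[.4771,.0972,.344]'
```

```text
scene z -0.087 [(5, 52), (1, 55), (1, 52), (3, 51), (0, 51), (3, 52), (4, 20), (5, 17), (8, 16)]
scene z -0.081 [(0, 54), (-1, 49), (4, -56), (1, -52), (0, -56), (4, -55), (-1, -53), (-1, -56), (2, -57)]
scene z -0.075 [(4, 52), (-1, 51), (3, 51), (0, 53), (2, 51), (2, -55), (-1, -54), (1, -55)]
scene z -0.069 [(1, 55), (0, 50), (5, 51), (-1, 53), (0, 51), (1, -50), (1, -54), (4, -55), (1, -54)]
scene z -0.063 [(1, 53), (0, 52), (-1, 48), (1, 46), (2, 44), (0, -43), (1, -46), (4, -50), (-1, -51)]
scene z -0.057 [(3, 43), (0, 48), (0, 45), (2, 43), (-1, 37), (5, -38), (0, -35), (0, -39), (2, -40)]
scene z -0.051 [(1, 38), (-1, 33), (1, 31), (0, 27), (-1, 33), (0, 31), (0, 27), (0, -28), (2, -29)]
scene z -0.045 [(1, 31), (2, 28), (1, 23), (1, 20), (0, 23), (-1, 19), (0, 17), (0, 14), (6, -16)]
scene z -0.039 [(1, 16), (1, 13), (1, 9), (0, 15), (0, 12), (-1, 8), (0, -3), (1, -8), (4, -12)]
scene z -0.033 [(1, 6), (1, 2), (0, -2), (4, -1), (3, -5), (-1, 5), (0, 2), (-1, -2), (0, -4)]
scene z -0.027 [(1, 1), (0, -3), (5, -2), (-2, -1), (0, -2), (3, -2)]
scene z -0.021 [(4, -1), (1, 0), (
[... 1025 characters left out ...]
4)]
side z -0.045 [(2, -27), (4, -16), (-1, 16), (4, 19), (2, 20), (0, 21), (5, 22), (2, 23), (0, 23)]
side z -0.039 [(4, -18), (4, -6), (4, 7), (2, 9), (0, 9), (5, 10), (3, 12), (1, 13), (3, 14)]
side z -0.033 [(3, -10), (4, -5), (3, 1), (3, 3), (1, 4), (4, 5), (1, 5), (-1, 4), (4, 5)]
side z -0.027 [(3, 1), (1, 2), (1, 4)]
side z -0.021 [(3, 0), (3, 2), (1, 2), (3, 2), (1, 2)]
side z -0.015 [(1, 0), (-2, 0), (4, 2), (1, 2), (1, 3)]
side z -0.009 [(4, 1), (2, 3), (-1, 3), (4, 2)]
side z -0.003 [(11, 3), (-11, 8), (-14, 6), (19, 4), (17, 5), (14, 6), (12, 7), (10, 6), (7, 6)]
fit 1 [-0.62789636 -0.02982337] a 0.002274971230904418 62
fit -1 [ 0.65920028 -0.03052028] a 0.0036980626014683432 12
```

```bash
python3 -m inch '[[[0,0,0.2],0],[[0,0,0.35],0],[[0,0,0.35],0],[[0,0,0.25],0],[[0,0,0.13],0],[[0,0,0],0],[[0,0,0],0],[[0,0,0],0]]'; python3 -m inch '[[[-0.2,0,0],0],[[-0.4,0,0],0],[[-0.5,0,0],0],[[-0.5,0,0],0],[[-0.5,0,0],0],[[-0.4,0,0],0],[[-0.2,0,0],0],[[-0.1,0,0],0]]'; python3 m.py 2 | grep -v arm; T=$(python3 -c "from h import *;print(sense()['tool_pos'].tolist())"); echo $T; python3 n.py 2 "$T" | grep fit
```

```text
clock: 12.2
tool_pos: [0.4776, 0.0967, 0.3122]
eef_rot: [180.0, 0.0, -170.9]
ft_force: [-0.4, -0.1, -6.3]
finger_gap: 0.0121
gripper_force: 40.0
clock: 13.2
tool_pos: [0.5468, 0.1077, 0.3119]
eef_rot: [-180.0, -0.0, -170.9]
ft_force: [-0.3, 0.5, -6.0]
finger_gap: 0.0118
gripper_force: 40.0
[0.5468 0.1077 0.3119] [-1.7999e+02 -2.0000e-02 -1.7090e+02] [-0.34  0.5  -6.02] [ 0.025 -0.061 -0.017]
scene 123 70
side 210 151
[0.5466155195803776, 0.10772306188390068, 0.3119482768299116]
fit 1 [-0.643395   -0.03103762] a 0.0005801586319270035 33
fit -1 [ 0.62180146 -0.0304765 ] a 0.0008263010679785392 51
fit 1 [-0.65239073 -0.02987603] a 0.002559661797460717 58
fit -1 [ 0.57625616 -0.03143926] a 0.0036015626334560263 6
```

View pics/m2.png

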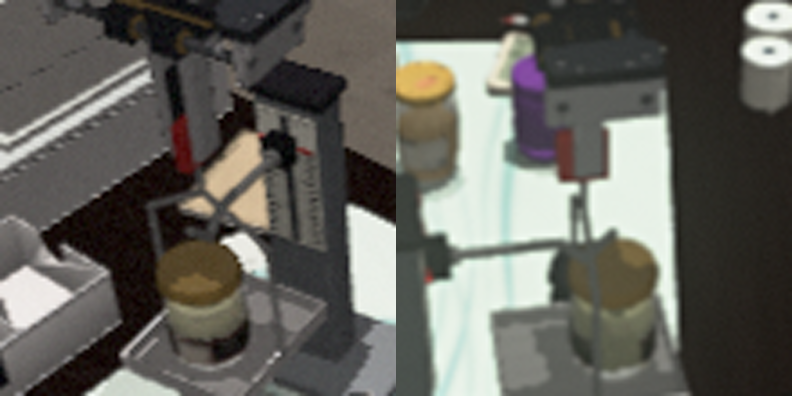

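The bail's bend is over the saddle with the arm in the window. I'll lower it to contact, then ease on the load.

```bash
python3 -m inch '[[[0,0,0.15],0],[[0,0,0.2],0],[[0,0,0.2],0],[[0,0,0.2],0],[[0,0,0.15],0],[[0,0,0.1],0],[[0,0,0.1],0],[[0,0,0.1],0]]'; python3 -m inch '[[[0,0,0.08],0],[[0,0,0.08],0],[[0,0,0.08],0],[[0,0,0.08],0],[[0,0,0.08],0],[[0,0,0.08],0],[[0,0,0.08],0],[[0,0,0.08],0]]'; python3 -c "
from h import *
s=sense();print(s['ft_force'],s['ft_torque'])"
```

```text
clock: 14.3
tool_pos: [0.5467, 0.1078, 0.2819]
eef_rot: [180.0, 0.0, -170.9]
ft_force: [-0.8, 0.2, -6.2]
finger_gap: 0.0118
gripper_force: 40.0
clock: 15.3
tool_pos: [0.5467, 0.1078, 0.2659]
eef_rot: [180.0, 0.0, -170.9]
ft_force: [0.4, 0.9, -4.5]
finger_gap: 0.0119
gripper_force: 40.0
[ 0.44506955  0.94675807 -4.52625485] [ 0.20051395 -0.25926571 -0.04413751]
```

```bash
python3 -m inch '[[[0,0,0.08],0],[[0,0,0.08],0],[[0,0,0.08],0],[[0,0,0.08],0],[[0,0,0.08],0],[[0,0,0.08],0],[[0,0,0.08],0],[[0,0,0.08],0]]';  python3 m.py 3; python3 n.py 3 '[.5467,.1078,.25]' | grep fit
```

```text
clock: 16.3
tool_pos: [0.5467, 0.1078, 0.2499]
eef_rot: [180.0, 0.0, -170.9]
ft_force: [0.6, 0.5, -1.4]
finger_gap: 0.0117
gripper_force: 40.0
[0.5467 0.1078 0.2499] [ 1.8000e+02  1.0000e-02 -1.7089e+02] [ 0.64  0.54 -1.4 ] [ 0.356 -0.457  0.088]
scene arm a -0.02 b -0.0032 z 0.2505 0.2739 35
scene arm a -0.01 b -0.005 z 0.2586 0.2749 62
scene arm a 0.0 b -0.0086 z 0.2292 0.2742 49
scene arm a 0.01 b -0.0039 z 0.2225 0.2704 13
scene arm a 0.02 b -0.0029 z 0.2238 0.2269 11
scene arm a 0.03 b -0.0034 z 0.2244 0.2268 7
scene arm a 0.04 b -0.0033 z 0.2248 0.2292 9
scene arm a 0.05 b -0.0031 z 0.2246 0.2266 8
scene arm a 0.06 b -0.0035 z 0.2251 0.2279 8
scene arm a 0.07 b -0.0025 z 0.224 0.2262 6
scene arm a 0.08 b -0.0031 z 0.2247 0.2278 9
scene 123 70
side arm a -0.02 b 0.0004 z 0.2394 0.2709 20
side arm a -0.01 b 0.0068 z 0.2438 0.2749 36
side arm a 0.0 b 0.0066 z 0.2326 0.2741 68
side arm a 0.01 b 0.0039 z 0.2507 0.2742 56
side arm a 0.02 b -0.0002 z 0.2465 0.2728 30
side arm a 0.03 b 0.0007 z 0.2243 0.2288 14
side arm a 0.04 b 0.0005 z 0.2247 0.2284 12
side arm a 0.05 b -0.0004 z 0.2237 0.2263 14
side arm a 0.06 b 0.0001 z 0.224 0.2296 12
side arm a 0.07 b -0.001 z 0.2232 0.2271 15
side arm a 0.08 b 0.0006 z 0.2241 0.227 12
side 210 151
fit 1 [-0.73290351 -0.02767611] a 0.0011898852371989373 21
fit -1 [ 0.60829015 -0.03115279] a 0.0010878938983251562 47
fit 1 [-0.6409168  -0.03059565] a 0.0023933009719746758 57
fit -1 [ 0.70912631 -0.02745321] a 0.0035316591793660168 9
```

View pics/m3.png

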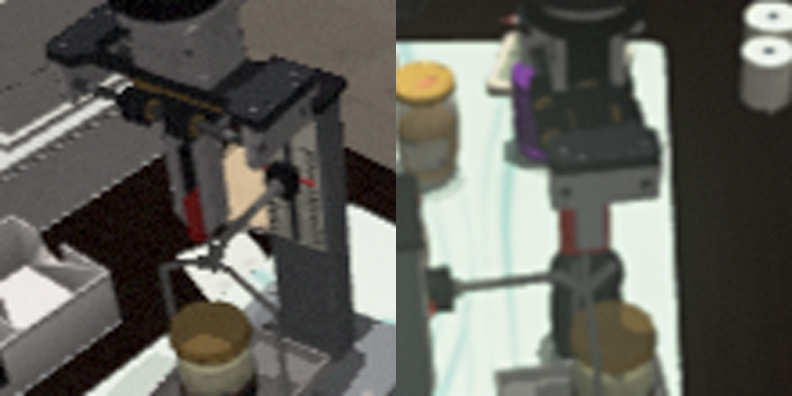

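The hook has sunk about 30 mm, the bail is in the saddle and the jar stands. The moment has grown, so I'll average the force readings to see whether the pan is being pushed sideways.

```bash
cat > f.py <<'E'
from h import *
L=[]
for i in range(6):
    im,d=viewer.snapshot('side'); s=sense(); L.append(np.r_[s['ft_force'],s['ft_torque']])
print(np.mean(L,0).round(3),np.std(L,0).round(3))
P=cloud('side',d); th=np.radians(9.5); X=np.array([np.cos(th),np.sin(th)]);Y=np.array([-X[1],X[0]])
q=P[...,:2]-[.548,.110]; a,b,z=q@X,q@Y,P[...,2]
m=(d>0)&(abs(b)<.012)&(a>.03)&(a<.085)&(z>.15)&(z<.27); print('arm z',np.median(z[m]).round(4),'sunk',(.2537-np.median(z[m])).round(4))
E
python3 f.py
```

```text
[ 1.473  0.937 -2.422  0.442 -0.458 -0.003] [0.354 0.378 0.474 0.033 0.024 0.014]
arm z 0.2251 sunk 0.0286
```

```bash
python3 -m inch '[[[-0.02,0.01,0],0],[[-0.02,0.015,0],0],[[-0.02,0.015,0],0],[[0,0,0.06],0],[[0,0,0.06],0],[[0,0,0.06],0],[[0,0,0.06],0],[[0,0,0.06],0]]' - 20; python3 f.py
```

```text
clock: 17.7
tool_pos: [0.5475, 0.1086, 0.2422]
eef_rot: [-180.0, -0.1, -170.9]
ft_force: [-4.6, -3.7, -1.6]
finger_gap: 0.0117
gripper_force: 20.0
[-4.547 -3.029 -1.318 -0.931  1.122 -0.026] [0.385 0.457 0.437 0.02  0.072 0.017]
arm z 0.2176 sunk 0.0361
```

```bash
python3 -m inch '[[[0.015,-0.01,0],0],[[0.015,-0.01,0],0],[[0.015,-0.01,0],0],[[0,0,0.04],0],[[0,0,0.04],0],[[0,0,0.04],0],[[0,0,0.04],0],[[0,0,0.02],0]]' - 12; python3 f.py
```

```text
clock: 19.0
tool_pos: [0.5471, 0.1082, 0.238]
eef_rot: [180.0, 0.0, -170.9]
ft_force: [1.4, 1.7, -0.2]
finger_gap: 0.0116
gripper_force: 12.0
[ 9.120e-01  1.228e+00 -2.310e-01  4.520e-01 -3.520e-01 -1.000e-03] [0.306 0.252 0.287 0.047 0.038 0.026]
arm z 0.2134 sunk 0.0403
```

```bash
python3 -m inch '[[[-0.005,0.005,0.02],0],[[0,0,0],0],[[0,0,0],0],[[0,0,0],0],[[0,0,0],0],[[0,0,0],0],[[0,0,0],0],[[0,0,0],0]]' - 3; python3 f.py;  python3 m.py 4 >/dev/null;  python3 n.py 4 '[.5472,.1083,.2375]' | grep -E 'fit|087|081|075'
```

```text
clock: 20.3
tool_pos: [0.547, 0.1082, 0.2375]
eef_rot: [-180.0, -0.0, -170.9]
ft_force: [-3.1, 0.9, 0.0]
finger_gap: 0.0118
gripper_force: 3.0
[-2.836  0.344 -0.39   0.188  0.681  0.003] [0.562 0.619 0.285 0.024 0.024 0.019]
arm z 0.213 sunk 0.0407
scene z -0.087 [(2, 56), (6, 52), (2, 52), (4, 51), (1, 49), (5, 19), (9, 19), (9, 15), (11, 13)]
scene z -0.081 [(2, 54), (3, 52), (3, 53), (-10, -30), (0, -53), (2, -55), (-2, -54), (0, -56)]
scene z -0.075 [(4, 52), (0, 52), (4, 52), (0, -55), (4, -55), (-2, -55), (1, -57)]
fit 1 [-0.70447092 -0.02837202] a 0.0018931861686320185 22
fit -1 [ 0.62954674 -0.03060292] a 0.0011812623717916573 46
side z -0.087 [(-17, -30), (-20, -33), (-23, -32), (-25, -31), (-28, -31), (-9, -28), (-11, -26), (-14, -28), (-17, -26)]
side z -0.081 [(-23, 26), (1, 53), (4, 53), (2, 54)]
side z -0.075 [(3, -53), (1, -50), (4, 54), (4, 55)]
fit 1 [-0.62964326 -0.03063832] a 0.0026907513630747707 56
fit -1 [ 0.66898351 -0.02845587] a 0.0033925354786547915 11
```

The scale now carries all the load (sunk 40.7 mm). The remaining -x push is the jar's tipping moment, so I'll follow it along -x slowly, letting the pan tip gently before release.

```bash
python3 -m inch '[[[0.05,0,0],0],[[0.05,0,0.005],0],[[0.05,0,0.005],0],[[0.05,0,0.005],0],[[0.04,0,0.005],0],[[0.04,0,0.005],0],[[0,0,0],0],[[0,0,0],0]]'; python3 f.py
```

```text
clock: 21.7
tool_pos: [0.5401, 0.1071, 0.2368]
eef_rot: [-180.0, -0.0, -170.9]
ft_force: [0.2, 0.8, 0.1]
finger_gap: 0.012
gripper_force: 3.0
[-0.247  0.66  -0.506  0.242  0.07  -0.006] [0.108 0.315 0.517 0.032 0.017 0.037]
arm z 0.2127 sunk 0.041
```

```bash
python3 -m inch '[[[0,0,0],0],[[0,0,0],0],[[0,0,0],0],[[0,0,0],0],[[0,0,0],0],[[0,0,0],0],[[0,0,0],0],[[0,0,0],0]]' 0.6; python3 f.py; python3 m.py 5|tail -1
```

```text
clock: 23.0
tool_pos: [0.5401, 0.1071, 0.2369]
eef_rot: [-180.0, -0.0, -170.9]
ft_force: [-0.7, 0.1, -0.3]
finger_gap: 0.0374
gripper_force: 0.0
[-0.015  0.129  0.12   0.058  0.008  0.005] [0.567 0.629 0.58  0.044 0.014 0.024]
arm z 0.2089 sunk 0.0448
side 210 151
```

View pics/m5.png

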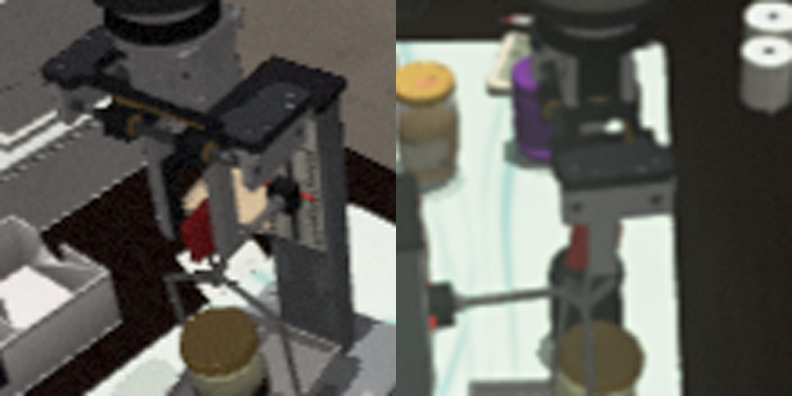

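The pan is released and hangs from the saddle, tipped a little, with the jar standing in it. I'll open wider and withdraw straight up.

```bash
python3 -m inch '[[[0,0,0],0],[[0,0,0],0],[[0,0,0],0],[[0,0,-0.2],0],[[0,0,-0.4],0],[[0,0,-0.6],0],[[0,0,-0.8],0],[[0,0,-0.8],0]]' 0.2; python3 -m inch '[[[0,0,-0.8],0],[[0,0,-0.8],0],[[0,0,-0.8],0],[[0,0,-0.5],0],[[0,0,-0.2],0],[[0,0,0],0],[[0,0,0],0],[[0,0,0],0]]'; python3 f.py; python3 m.py 6|tail -1
```

```text
clock: 24.4
tool_pos: [0.5403, 0.1071, 0.3085]
eef_rot: [180.0, 0.0, -170.9]
ft_force: [0.2, 0.1, 0.3]
finger_gap: 0.0753
gripper_force: 0.0
clock: 25.4
tool_pos: [0.54, 0.1071, 0.3839]
eef_rot: [-180.0, -0.0, -170.9]
ft_force: [-0.5, 0.5, 0.6]
finger_gap: 0.0752
gripper_force: 0.0
[ 0.127  0.01   0.189  0.008  0.    -0.021] [0.376 0.326 0.288 0.024 0.026 0.017]
arm z 0.2091 sunk 0.0446
side 210 151
```

View pics/m6.png

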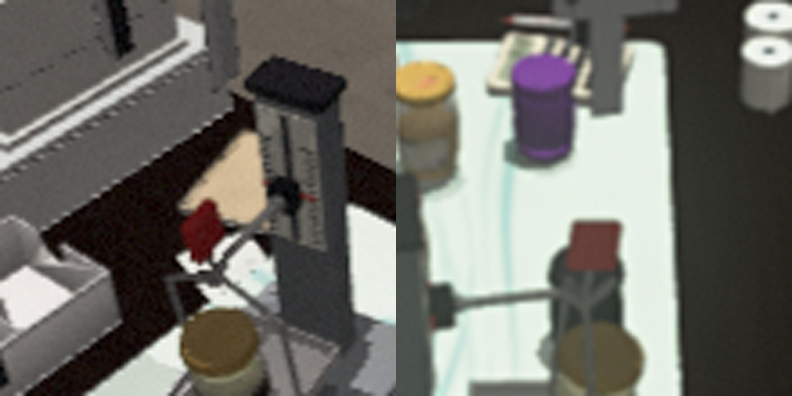

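The pan hangs freely and still, with its bend in the saddle, the jar standing and the gripper clear. Handing in.

```bash
python3 -c "
from bench import ticket
print(ticket.hand_in())"
```

```text
the job is handed in; nothing more can be done
None
```

The weigh pan hangs freely from the scale's hook with the jar standing in it; the hook is sunk about 45 mm (roughly 0.68 kg in all), it settled about 4 mm further at release, the gripper is clear, and the job was handed in at about 26 s.

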